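# Start the kiln from its console

## Task

Start the kiln from its grey console by pressing the controls with the fingertips, in this order: tip the rocker all the way over by pushing down its raised far half, then push the long bar key fully in (it stays in), then press the flat round button fully in, keep it in for at least two seconds and let it come back out. Do not press the mushroom-headed stop, and leave the pots, jar, cone and brush standing where they are: nothing is picked up or pushed about.

Things in the scene. Friction and masses are not known exactly. Their poses are not given: they have to be found in the camera images.
- console: Kiln console, a grey box fixed to the bench, 170 (its x) x 360 (its y) x 60 mm high; the origin is the centre of its underside, its x axis points away from the robot (yaw within 0.35 rad), z up. Four square black modules, 72 x 72 x 6 mm, sit on its top in one row along its y at its x = -30 mm, y = -120, -40, 40 and 120 mm, one control in the middle of each; which module is in which place differs from start to start. Their off-white controls differ only in shape.
- rocker_far (a point): Point on top of the rocker's far half (far = towards the console's +x), 22 mm from its pivot: press here, straight down. The rocker is a plate 60 mm along the console's x, 28 mm along its y, 10 mm thick; its pivot is 77 mm above the bench. At the start the far half stands up (this point about 87 mm above the bench); tipped over, this point is about 77 mm above the bench. It moves with the rocker.
- rocker (a joint): Rocker angle in rad: 0 to 0.06 at the start (far half up), 0.44 fully tipped over (far half down, stop). Turns against a friction of about 0.03 N m (2 to 4 N at the fingertip) and stays where it is left.
- bar_top (a point): Centre of the top of the bar key, 24 mm (console x) by 56 mm (console y), flat, 80 mm above the bench at the start, so 14 mm above its black module. Moves with the key, straight down.
- bar (a joint): How far the bar key is pushed in, m: about 0 at the start, 0.006 fully in (stop). Friction of 2.5 N, no spring: it stays where it is left.
- start_top (a point): Centre of the flat top of the round button, 30 mm in diameter, 80 mm above the bench, 11 mm above the black collar round it. Moves with the button, straight down.
- start (a joint): How far the round button is pressed, m: 0 out, 0.006 fully in (stop). Spring of 1.5 N at first, 5 N fully in; springs back when let go.
- stop_top (a point): Top of the mushroom-headed stop: head 44 mm in diameter on a thinner stem, the tallest of the four controls, its top 98 mm above the bench. To be left alone.
- stop (a joint): How far the stop is pressed, m: 0 out, 0.006 fully in (sprung). To stay out.
- bowl_a: Loose raw clay bowl, 92 mm across, 62 mm high, on the bench on the robot's side of the console; origin at the centre of its underside.
- bowl_b: Loose raw clay bowl, 80 mm across, 56 mm high, on the bench on the robot's side of the console; origin at the centre of its underside.
- cup: Loose green tea cup, 44 mm across, 36 mm high, on the console's top behind the modules; origin at the centre of its underside.
- cone: Loose pale witness cone on a round foot, 32 mm across, 42 mm high, on the console's top behind the modules; origin at the centre of its underside.
- jar: Loose cream glaze jar with a steel cap, 64 mm across, 85 mm high, on the bench off the console's +y end; origin at the centre of its underside.
- teapot: Loose green teapot, body 84 mm across, 74 mm high with its knob, 124 mm from spout to handle, on the bench off the console's -y end; origin at the centre of its underside.
- brush: Loose glaze brush, 180 mm long, lying on the bench beyond the console; origin under its middle.

How it is judged:
On the way, in this order (a step that is already met when the one before it is completed fails the run):
1. the rocker is tipped all the way over (value of joint rocker above 0.37 rad), for 0.2 s.
2. the bar key is fully in (value of joint bar above 0.0048 m), for 0.2 s.
3. the round button is kept fully in for two seconds (1.8 s counts) (value of joint start above 0.0045 m), for 1.8 s.
At the end, for the whole second after the job is handed in: The rocker is tipped over (over 0.37 of 0.44 rad), the bar key is in (over 4.8 of 6 mm), the round button and the stop are out (within 1.5 mm), and every pot, the jar, the cone and the brush are within 20 mm of where they stood (value of joint rocker above 0.37 rad and value of joint bar above 0.0048 m and value of joint each of start, stop below 0.0015 m and distance of each of bowl_a, bowl_b, cup, cone, jar, teapot, brush from where it was at the start of the episode below 0.02 m); the robot touches nothing.
It fails at once if the bar key or the round button is pressed before the rocker is over (value of joint rocker below 0.34 rad and value of joint any of bar, start above 0.003 m).
It fails at once if the round button is pressed before the bar key is in (value of joint bar below 0.004 m and value of joint start above 0.003 m).
It fails at once if the mushroom stop is pressed (value of joint stop above 0.002 m).
It fails at once if a pot, the jar, the cone or the brush is lifted, carried or pushed away (distance of any of bowl_a, bowl_b, cup, cone, jar, teapot, brush from where it was at the start of the episode above 0.02 m).
It also fails if it takes over 45 s, if anything falls off the work surface, if the arm or the gripper's body presses on something with over 40 N, if the wrist force passes 120 N, or if a joint passes its speed limit or range.

## Robot

A 6-joint arm with a two-finger parallel gripper is mounted at the origin on the work surface. World frame = base frame: x ahead of the robot, y to its left, z up, the work surface at z = 0. Lengths are in m, angles in rad, forces in N, time in s.
With the tool pointing down it reaches from about 0.275 to 1 m from the base axis. Payload 8.4 kg.
Tool frame: the origin (TCP) lies midway between the tips of the shut fingers; the grasp point (between the pads) lies behind it (r.grasp_offset is the z of the grasp point in the tool frame, in m); z points along the fingers, y is the line along which they close (so a half turn about z gives the same grasp; the last joint's range is limited). The gripper opens to 85 mm and grips with 20 to 120 N. Pads are 22 mm wide; open, the fingers measure 114 mm over their backs; the gripper's body (76 mm by 85 mm) begins 54 mm behind the grasp point. The pads swing forward as they close: fully open they stand 13 mm farther back than shut.
Start: joints at [-1.263, 0.353, 1.633, -0, 1.155, -0.002], TCP at [0.191, -0.595, 0.208] pointing down, gripper open.
Joint ranges: [-2.63, 2.63], [-0.92, 2.1], [0.06, 2.66], [-1.3, 4.44], [0, 2.69], [-3.02, 3.02]. Speed limits (rad/s): [2.22, 2.22, 2.79, 3.14, 3.14, 3.14].

## Interface

Orientations are given as a unit quaternion [x, y, z, w].
In Python, from rig import r, cams gives the robot as it stands. Calls block until the motion is done:
- r.move_pose(position, orientation): joint-space move of the TCP to a pose.
- r.move_l(position, speed=0.15, attitude=None, guard=None): straight line of the TCP; attitude=None keeps the orientation; speed is the mean speed in m/s. With guard (N) it stops when the force on the tool has changed by that much, and returns True; else False.
- r.goto_joints(angles): joint-space move.
- r.open_gripper() and r.gripper_close(): open the fingers fully, or close them until they stop; the grip force is fixed at half the most.
- r.dwell(seconds).
- r.inverse_kinematics(position, orientation): joint angles nearest the present ones, or None.
- cams.read_camera(name): name is "scene" or "top" or "wrist"; returns the picture (384x512x3 uint8, red, green, blue); there is no depth.
- cams.calibration(name): a dict with "fx", "fy", "cx", "cy" (pixels), "R" (3x3) and "t" (3): a world point X has camera coordinates R X + t. Camera axes: x right, y down, z forward; pixel columns grow to the right and rows downward; lengths in m; the calibration is good to about 2 mm. The wrist camera is an equidistant fisheye: a pixel r from the principal point sees the ray r / f radians off the axis. A picture is of the moment at which its call begins: read the wrist's pose just before it. calibration takes no time and is no camera call; for the wrist camera it gives the pose at the moment of the call.
A pose or a line that the arm cannot do raises r.MotionError and nothing moves.
- r.close_job(): hands the job in; it is judged then, once.
Readings, each from a call of its own:
- r.current_time(): time.
- r.current_q(): joint angles.
- r.current_qd(): joint speeds.
- r.current_joint_efforts(): joint torques, N m.
- r.current_position(): TCP position.
- r.current_tcp_rot(): TCP orientation.
- r.current_wrist_force(): force on the tool from outside, world axes, zero at the start.
- r.current_torque(): the same for the moment, N m.
- r.current_finger_gap(): finger opening in m.
- r.current_grasp_force(): force on a finger pad.
Only numpy, scipy, OpenCV 4.12 (cv2) and the standard library are available. Lean on these libraries where they do the work, as an engineer would, in place of code of your own. Each camera call takes 0.05 s, during which the arm holds its last target. There are 200 camera calls.

## Working session

There is one attempt and no reset: what is moved stays moved. The work goes in short steps, each a Python script; the robot and the scene stay as the last script left them, time stands still between calls to the robot, and variables do not carry over. Pictures are saved under pics/ and viewed, at most 10 in all, crops included, and the job is handed in when it is done.

```bash
mkdir -p pics; python3 - <<'E'
from rig import r,cams
import cv2,numpy as np
for n in("top","scene"):
    im=cams.read_camera(n); cv2.imwrite(f"pics/{n}0.png",cv2.cvtColor(im,cv2.COLOR_RGB2BGR))
    c=cams.calibration(n); print(n,c)
print(r.current_time(),r.grasp_offset,r.current_tcp_rot())
E
python3 -c "
import cv2,numpy as np
a=cv2.imread('pics/top0.png');cv2.imwrite('pics/top0b.png',cv2.resize(a,(800,600),interpolation=cv2.INTER_CUBIC))
a=cv2.imread('pics/scene0.png');cv2.imwrite('pics/scene0b.png',cv2.resize(a,(800,600),interpolation=cv2.INTER_CUBIC))"
```

```text
top {'fx': 375.7782902156257, 'fy': 375.7782902156257, 'cx': 255.8778443763943, 'cy': 190.95371326911535, 'R': array([[ 0.02574538, -0.99946927, -0.01995901],
       [-0.99307936, -0.02328199, -0.11511445],
       [ 0.11458867,  0.02278454, -0.9931517 ]]), 't': array([0.03083291, 0.59581128, 0.88423997])}
scene {'fx': 368.48265901112734, 'fy': 368.48265901112734, 'cx': 257.68012046741575, 'cy': 190.08284168310755, 'R': array([[ 0.06526935,  0.99785724, -0.00456522],
       [ 0.71512248, -0.04996557, -0.69721108],
       [-0.69594522,  0.04224183, -0.71685136]]), 't': array([-0.07364119, -0.34408139,  1.25243456])}
0.1 -0.0187 [ 9.88026997e-01  1.54279705e-01 -1.20969803e-04 -6.41436023e-04]
```

View pics/top0b.png

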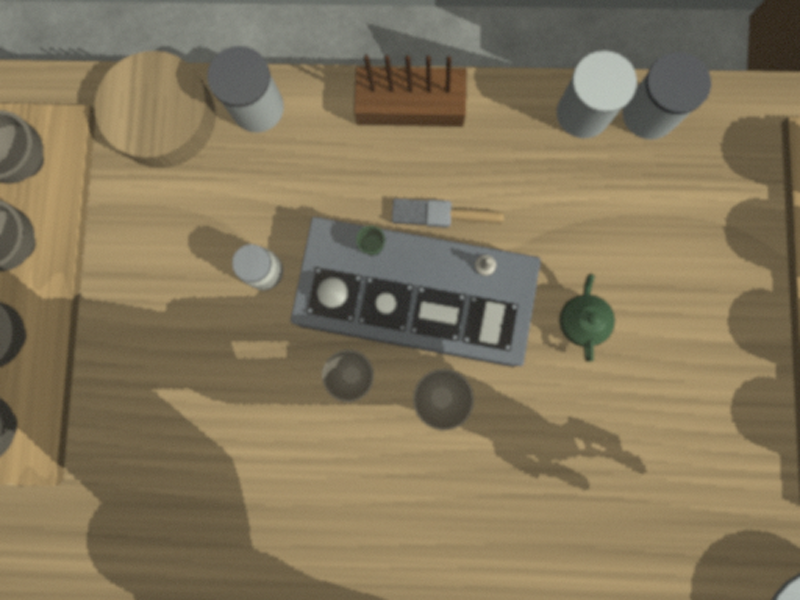

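View pics/scene0b.png

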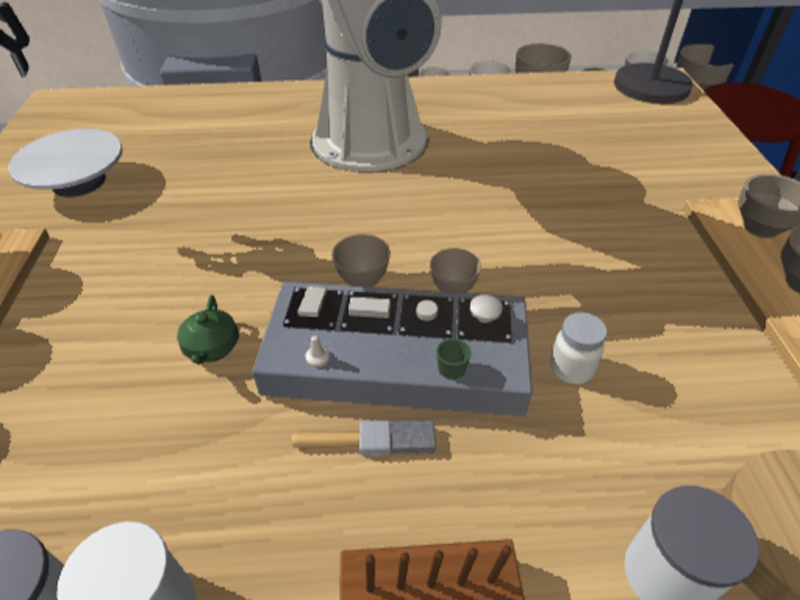

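The top view shows the modules from left (+y) to right as mushroom (333,292), round button (386,303), bar (438,313) and rocker (492,322). The scene view shows the same order mirrored. The cup at (371,240) and cone at (486,264) stand behind the modules, and the bowls are on the robot's side. Next I'll segment the controls and triangulate them.

```bash
cat > geo.py <<'E'
import numpy as np,cv2
def ray(c,u,v):
    d=c["R"].T@np.array([(u-c["cx"])/c["fx"],(v-c["cy"])/c["fy"],1.]); return -c["R"].T@c["t"],d/np.linalg.norm(d)
def plane(c,u,v,z):
    o,d=ray(c,u,v); return o+d*(z-o[2])/d[2]
def tri(c1,p1,c2,p2):
    (o1,d1),(o2,d2)=ray(c1,*p1),ray(c2,*p2)
    s=np.linalg.lstsq(np.c_[d1,-d2],o2-o1,rcond=None)[0]; a,b=o1+s[0]*d1,o2+s[1]*d2
    return (a+b)/2,np.linalg.norm(a-b)
E
python3 - <<'E'
from rig import cams
from geo import *
np.set_printoptions(precision=4,suppress=True)
seed={"top":dict(stop=(213,187),start=(247,194),bar=(280,200),rocker=(315,206)),
"scene":dict(rocker=(200,193),bar=(237,196),start=(273,198),stop=(311,197))}
P={};C={}
for n in seed:
    im=cv2.imread(f"pics/{n}0.png"); g=im.max(2); C[n]=cams.calibration(n)
    for k,(u,v) in seed[n].items():
        pk=np.median(g[v-2:v+3,u-2:u+3]); w=g[v-18:v+19,u-18:u+19]
        for f in (.6,.88):
            m=(w>f*pk).astype(np.uint8)
            _,lab,st,ce=cv2.connectedComponentsWithStats(m); l=lab[18,18]
            p=ce[l]+[u-18,v-18]; P[n,k,f]=p
            print(n,k,f,pk,p,st[l])
    # black modules
    m=(g<60).astype(np.uint8); m[:150]=0;m[245:]=0
    for k,(u,v) in seed[n].items():
        ww=m[v-25:v+26,u-25:u+26]
for k in seed["top"]:
    for f in(.6,.88):
        print(k,f,tri(C["top"],P["top",k,f],C["scene"],P["scene",k,f]),plane(C["top"],*P["top",k,f],.08),plane(C["scene"],*P["scene",k,f],.08))
a=cv2.imread("pics/top0.png")[135:240,175:355];b=cv2.imread("pics/scene0.png")[175:270,155:345]
f=lambda x:cv2.resize(x,(760,int(760*x.shape[0]/x.shape[1])*6//10*10//6),interpolation=cv2.INTER_NEAREST)
A=cv2.resize(a,(500,290));B=cv2.resize(b,(600,300));Z=np.zeros((600,600,3),np.uint8);Z[:290,:500]=A;Z[300:]=B;cv2.imwrite("pics/crop.png",Z)
E
```

```text
top stop 0.6 170.0 [212.8652 187.1383] [  9   9  19  19 282]
top stop 0.88 170.0 [214.7197 188.0446] [ 14  12  13  15 157]
top start 0.6 169.0 [246.6667 193.7391] [ 12  12  13  13 138]
top start 0.88 169.0 [246.6596 193.766 ] [13 13 11 11 94]
top bar 0.6 169.0 [280.4453 199.917 ] [  6  11  26  15 265]
top bar 0.88 169.0 [280.3763 199.8866] [  7  12  24  13 194]
top rocker 0.6 174.0 [314.5719 206.2018] [ 10   5  16  27 327]
top rocker 0.88 174.0 [314.564 206.148] [ 11   6  14  25 250]
scene rocker 0.6 189.0 [198.1084 185.0178] [  0   0  37  27 618]
scene rocker 0.88 189.0 [199.1844 191.4525] [  9   8  17  17 179]
scene bar 0.6 193.0 [235.6536 195.6821] [  4  12  26  13 280]
scene bar 0.88 193.0 [235.7803 194.4566] [  5  13  25   8 173]
scene start 0.6 193.0 [272.3712 197.5076] [ 11  12  14  12 132]
scene start 0.88 193.0 [272.5222 196.9   ] [12 13 12  9 90]
scene stop 0.6 194.0 [313.2036 190.0339] [  7   0  30  26 501]
scene stop 0.88 194.0 [307.9317 195.7888] [  8  10  15  14 161]
stop 0.6 (array([0.5939, 0.1466, 0.1048]), np.float64(0.010127745517408812)) [0.5963 0.145  0.08  ] [0.5
[... 228 characters left out ...]
6 0.0657 0.08  ] [0.5861 0.0674 0.08  ]
start 0.88 (array([0.5828, 0.0669, 0.0784]), np.float64(0.0022992764514149925)) [0.5826 0.0657 0.08  ] [0.5844 0.0679 0.08  ]
bar 0.6 (array([ 0.5706, -0.0122,  0.0751]), np.float64(0.002005626227575977)) [ 0.5701 -0.013   0.08  ] [ 0.5753 -0.011   0.08  ]
bar 0.88 (array([ 0.5703, -0.0118,  0.0787]), np.float64(0.0021402178182521113)) [ 0.5702 -0.0128  0.08  ] [ 0.5716 -0.0107  0.08  ]
rocker 0.6 (array([ 0.556 , -0.0898,  0.0988]), np.float64(0.0009465922089767505)) [ 0.5574 -0.0918  0.08  ] [ 0.5369 -0.0934  0.08  ]
rocker 0.88 (array([ 0.5575, -0.0909,  0.0806]), np.float64(0.0016764263924343283)) [ 0.5576 -0.0918  0.08  ] [ 0.557  -0.0901  0.08  ]
```

View pics/crop.png

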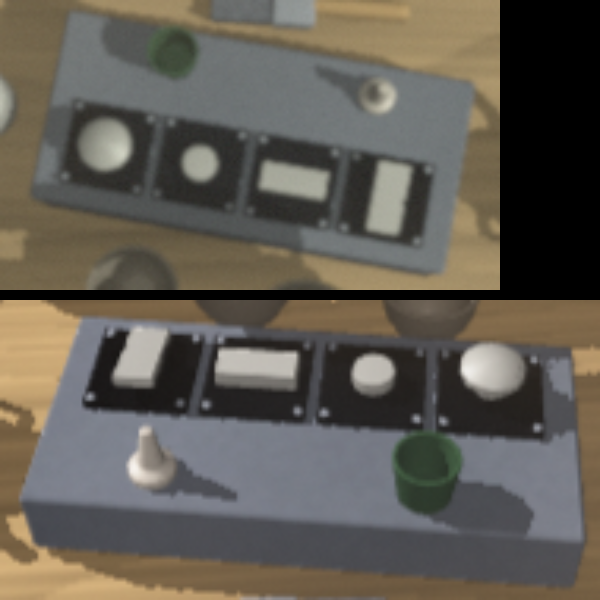

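The crop confirms the order and the rocker's raised far half. The triangulated centres are start (0.583, 0.067, 0.079), bar (0.570, -0.012, 0.079) and rocker (0.557, -0.091). They are 80 mm apart, which puts the console yaw at about -0.16. I'll press the rocker first.

```bash
cat > act.py <<'E'
from rig import r,cams
import numpy as np,cv2
yaw=-0.16; X=np.array([np.cos(yaw),np.sin(yaw)]); Q=[np.cos(yaw/2),np.sin(yaw/2),0,0]
S,B,K=np.array([.583,.0668]),np.array([.5705,-.012]),np.array([.5575,-.091])
def press(p,ztouch,zmin,guard=15,hold=.4):
    r.move_l([*p,ztouch+.02],speed=.12)
    hit=r.move_l([*p,zmin],speed=.02,guard=guard)
    print(hit,r.current_position().round(4),r.current_wrist_force().round(1))
    r.dwell(hold); print(r.current_position().round(4),r.current_wrist_force().round(1),r.current_time())
    z=r.current_position(); r.move_l([z[0],z[1],.13],speed=.1)
E
python3 - <<'E'
from act import *
r.gripper_close()
p=K+.023*X
r.move_pose([*p,.16],Q)
print(r.current_position(),r.current_tcp_rot(),r.current_time())
press(p,.09,.072)
for n in("top","scene"): cv2.imwrite(f"pics/{n}1.png",cv2.cvtColor(cams.read_camera(n),cv2.COLOR_RGB2BGR))
cv2.imwrite("pics/s1.png",cv2.resize(cv2.imread("pics/scene1.png")[150:280,140:360],(790,467)))
E
```

```text
[ 0.58016916 -0.09538419  0.16006825] [ 9.96775824e-01 -8.02368140e-02  6.40919710e-05  8.38424411e-05] 3.1333
False [ 0.5803 -0.0947  0.0721] [ 0.2 -0.7 -0.8]
[ 0.5802 -0.0947  0.072 ] [-0.4 -0.6 -0.3] 6.15
```

View pics/s1.png

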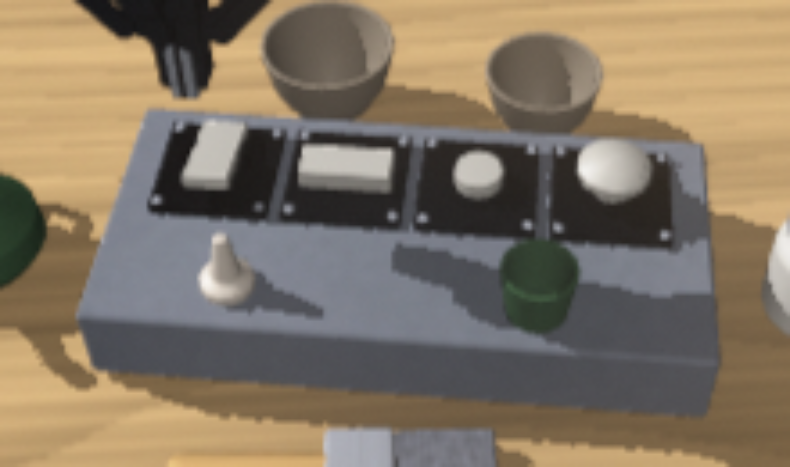

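The fingertips appear at about (185,90) in this crop. The rocker's far half looks lower, but no stop force was felt. I'll check the finger gap and the projection, and compare before and after.

```bash
python3 - <<'E'
from act import *
print(r.current_finger_gap(),r.current_position(),r.current_wrist_force())
for n in("scene","top"):
    c=cams.calibration(n)
    for p in (r.current_position(),[.5803,-.0947,.087],[.5803,-.0947,.0775]):
        q=c["R"]@np.array(p)+c["t"]; print(n,c["cx"]+c["fx"]*q[0]/q[2],c["cy"]+c["fy"]*q[1]/q[2])
Z=[]
for k in(0,1):
    a=cv2.imread(f"pics/scene{k}.png")[160:215,175:255]; b=cv2.imread(f"pics/top{k}.png")[180:235,275:355]
    Z.append(np.hstack([cv2.resize(x,(400,275),interpolation=cv2.INTER_CUBIC) for x in(a,b)]))
cv2.imwrite("pics/cmp.png",np.vstack(Z))
E
```

```text
2.0661874036354002e-05 [ 0.57958662 -0.09454987  0.12920337] [-0.35966697  0.08544895 -0.56109526]
scene 193.65182336940254 182.7550367941506
scene 196.1292092261176 197.13891409531087
scene 196.68071281022827 200.17127135252147
top 318.95593973155104 194.4192289134165
top 316.32422145552465 196.06064168633478
top 315.75165212157583 196.47684074741886
```

View pics/cmp.png

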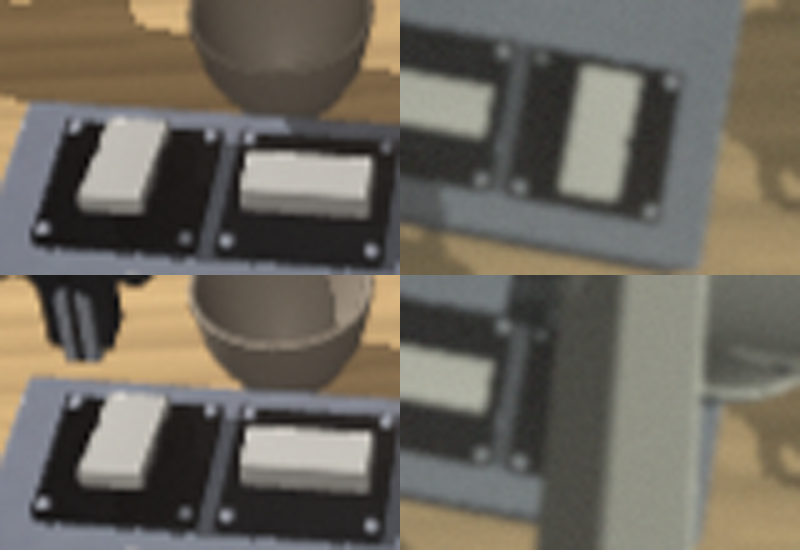

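The fingers are fully shut, but the visible tip at (191,177) is about 6 px above the projected TCP at (193.6,182.7). The real tips are therefore about 15 mm higher than the TCP reading, and the rocker has not moved. I'll press deeper with the force guard on, which also measures the true tip offset.

```bash
python3 - <<'E'
from act import *
p=K+.023*X
r.move_l([*p,.085],speed=.12)
z=.078;f0=r.current_wrist_force()
while z>.047:
    hit=r.move_l([*p,z],speed=.03,guard=15)
    print(z,hit,r.current_position().round(4),(r.current_wrist_force()-f0).round(1))
    if hit: break
    z-=.002
r.dwell(.3); print((r.current_wrist_force()-f0).round(1),r.current_time())
cv2.imwrite("pics/scene2.png",cv2.cvtColor(cams.read_camera("scene"),cv2.COLOR_RGB2BGR))
r.move_l([*p,.13],speed=.12)
r.move_l([*p-.08*X,.16],speed=.2)
cv2.imwrite("pics/scene3.png",cv2.cvtColor(cams.read_camera("scene"),cv2.COLOR_RGB2BGR))
print(r.current_time())
Z=[cv2.resize(cv2.imread(f"pics/scene{k}.png")[150:220,170:270],(400,280),interpolation=cv2.INTER_CUBIC) for k in(0,2,3)]
cv2.imwrite("pics/cmp2.png",np.vstack([np.hstack(Z[1:]),np.hstack([Z[0],Z[0]])]))
E
```

```text
0.078 False [ 0.5802 -0.0947  0.0781] [ 0.2 -0.3 -0.7]
0.076 False [ 0.5801 -0.0946  0.076 ] [ 0.6 -0.3 -0.5]
0.074 False [ 0.5801 -0.0946  0.0739] [-0.2 -0.6 -0.9]
0.072 False [ 0.5801 -0.0946  0.0718] [ 0.4  1.  -0.3]
0.06999999999999999 False [ 0.5801 -0.0946  0.0699] [-0.6  0.7 -1.1]
0.06799999999999999 False [ 0.5801 -0.0947  0.0678] [ 0.9 -0.2 -0.3]
0.06599999999999999 False [ 0.5801 -0.0946  0.0659] [ 0.2  0.4 -1.7]
0.06399999999999999 False [ 0.5802 -0.0947  0.0639] [ 0.5  0.1 -0.9]
0.061999999999999986 False [ 0.5802 -0.0947  0.0619] [-0.6  1.6 -0.5]
0.059999999999999984 False [ 0.5801 -0.0946  0.0598] [0.4 0.3 0.3]
0.05799999999999998 False [ 0.5801 -0.0947  0.0579] [-0.2  1.  -0.2]
0.05599999999999998 False [ 0.5803 -0.0947  0.0559] [ 0.6  0.4 -0.1]
0.05399999999999998 False [ 0.5805 -0.0947  0.0546] [-0.6  0.4  7.6]
0.05199999999999998 False [ 0.5806 -0.0947  0.0542] [-6.7  1.9 24.5]
0.049999999999999975 False [ 0.5807 -0.0947  0.0538] [-12.1   2.8  42.7]
0.04799999999999997 False [ 0.5808 -0.0947  0.0535] [-18.   3.  61.]
[-18.1   3.   60.7] 11.9417
13.45
```

View pics/cmp2.png

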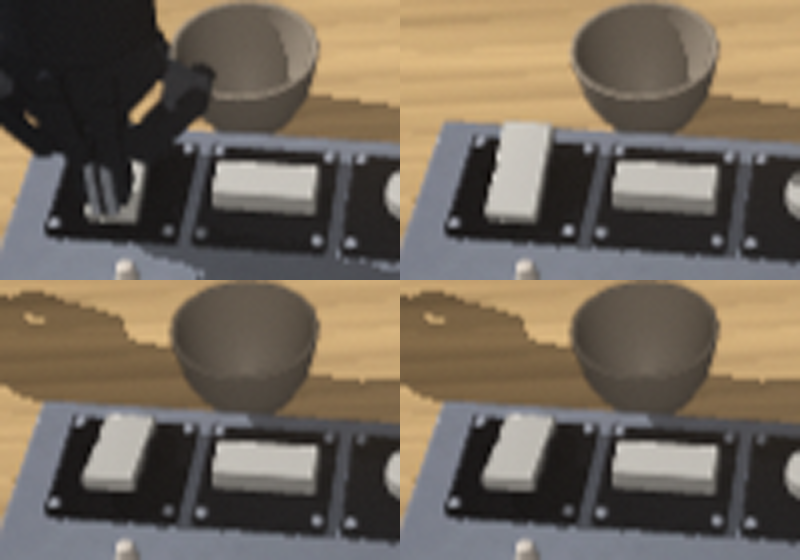

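The scene view shows the rocker tipped over: its far half is down and the near half stands up. The tips run about 24 mm above the TCP reading. Next are the bar and then the button.

```bash
python3 - <<'E'
from act import *
r.move_l([*B,.12],speed=.15)
press(B,.06,.040,guard=15,hold=.5)
cv2.imwrite("pics/scene4.png",cv2.cvtColor(cams.read_camera("scene"),cv2.COLOR_RGB2BGR))
r.move_l([*B-.09*X,.16],speed=.2)
cv2.imwrite("pics/scene5.png",cv2.cvtColor(cams.read_camera("scene"),cv2.COLOR_RGB2BGR)); print(r.current_time())
Z=[cv2.resize(cv2.imread(f"pics/scene{k}.png")[150:220,170:270],(400,280),interpolation=cv2.INTER_CUBIC) for k in(3,5)]
cv2.imwrite("pics/cmp3.png",np.hstack(Z))
E
```

```text
True [ 0.5705 -0.012   0.0502] [-1.7 -1.2  9. ]
[ 0.5705 -0.012   0.0502] [-2.6  0.6  9.4] 16.6833
18.3667
```

View pics/cmp3.png

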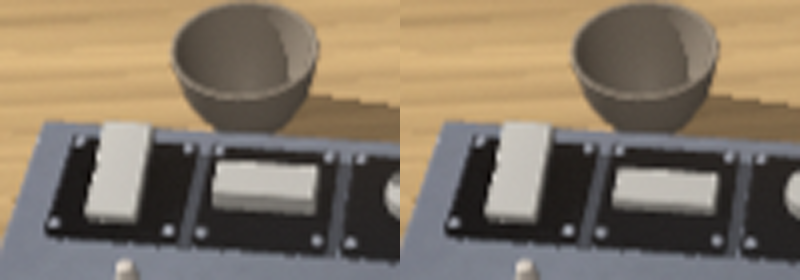

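The bar key is visibly in, its front face much thinner, and it reached its stop at TCP z = 0.0502. Now the round button.

```bash
python3 - <<'E'
from act import *
r.move_l([*S-.03*X,.13],speed=.2)
press(S,.06,.040,guard=16,hold=2.4)
r.move_l([*S-.09*X,.16],speed=.2)
cv2.imwrite("pics/scene6.png",cv2.cvtColor(cams.read_camera("scene"),cv2.COLOR_RGB2BGR)); print(r.current_time())
cv2.imwrite("pics/end.png",cv2.resize(cv2.imread("pics/scene6.png")[150:290,100:400],(780,364)))
E
```

```text
True [0.583  0.0668 0.0503] [-2.8 -0.7  8.8]
[0.583  0.0668 0.0503] [-2.8  0.3  9.1] 23.4583
25.0917
```

View pics/end.png

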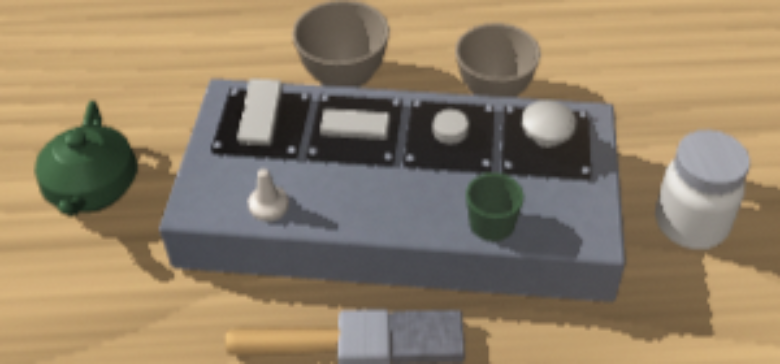

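The rocker is over, the bar key is in, the button has come back out, and everything else stands in place, so I'm handing the job in.

```bash
python3 -c "
from rig import r
print(r.close_job())"
```

```text
the job is handed in; nothing more can be done
None
```

I tipped the rocker over, pushed the bar key in, held the round button in for 2.4 s before letting it out, and handed the job in at about 25 s; the last picture shows nothing else moved, and the hand-in returned no verdict.

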